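Check a baking stone with the surface probe

ROBOT

A 7-joint arm with a two-finger parallel gripper is mounted at the origin on a cart in front of the work surface, level with it; the furniture and walls round the work are solid. World frame = base frame: x ahead of the robot, y to its left, z up, the work surface at z = 0. Lengths are in mm, angles in rad, forces in N, time in s.
With the tool pointing down it reaches from about 425 to 875 mm from the base axis. Payload 4.7 kg.
Tool frame: the origin (TCP) lies midway between the tips of the shut fingers; the grasp point (between the pads) lies manip.grip_point_offset behind it (manip.grip_point_offset is the distance from the TCP to the grasp point, in mm); y points along the fingers, z is the direction in which the jaws open and shut, and the axes are right-handed (so a half turn about y gives the same grasp; the last joint's range is limited). The gripper opens to 87 mm and grips with 3 to 60 N. Pads are 19 mm wide; open, the fingers measure 117 mm over their backs; the gripper's body (75 mm by 190 mm) begins 51 mm behind the grasp point.
Start: joints at [1.325, 0.321, -0.07, 1.45, 0.023, 1.371, -0.057], TCP at [166.955, -628.213, 222.587] pointing down, gripper open.
Joint ranges: [-2.86, 2.86], [-0.3, 2.09], [-1.38, 1.24], [0.06, 2.45], [-1.56, 4.7], [0.09, 2.05], [-2.69, 2.69]. Speed limits (rad/s): [2.57, 2.57, 3.14, 3.14, 3.14, 3.14, 3.14].

INTERFACE

Orientations are given as a unit quaternion [w, x, y, z].
In Python, from plant import manip, hand, solve_ik, grab_frame, camera_info, job_done gives the robot as it stands. Calls block until the motion is done:
- manip.move_to(position, orientation): joint-space move of the TCP to a pose.
- manip.movel(position, frame=None, vel=150, force_limit=None): straight line of the TCP; frame=None keeps the orientation; vel is the mean speed in mm/s. With force_limit (N) it stops when the force on the tool has changed by that much, and returns True; else False.
- manip.move_joints(angles): joint-space move.
- hand.gripper_to(opening, f_grip=None): finger opening in mm; f_grip is the grip in N (None keeps the last); returns when the fingers have stopped.
- manip.hold(seconds).
- solve_ik(position, orientation): joint angles nearest the present ones, or None.
- manip.state(): the state.
- grab_frame(name): name is "side" or "top" or "wrist"; returns (picture, depth): 420x560x3 uint8, red, green, blue; 420x560 float32, mm along the optical axis (not along the pixel's ray), 0 where there is no reading.
- camera_info(name): a dict with "vertical_fov" (degrees; the focal length in pixels is half the picture's height over the tangent of half this angle, whatever the lens; pixels are square), "cx", "cy" (the principal point, pixels), "R" (3x3) and "t" (3): a world point X has camera coordinates R X + t; the wrist camera has in their place "T_tool_cam" (4x4, takes a point from camera to tool coordinates, whose origin is the TCP and whose axes are the tool frame's). Camera axes: x right, y down, z forward; pixel columns grow to the right and rows downward; lengths in mm; the calibration is good to about 2 mm. A picture is of the moment at which its call begins: read the wrist's pose just before it. camera_info takes no time and is no camera call.
A pose or a line that the arm cannot do raises manip.IKError and nothing moves.
- job_done(): hands the job in, once; it reports no verdict.
The state is a dict: "t": time; "joint_pos": joint angles; "qvel": joint speeds; "joint_torque": joint torques, N m; "eef_pos": TCP position; "tcp_rot": TCP orientation; "force": force on the tool from outside, world axes, zero at the start; "wrist_torque": the same for the moment, N m; "grip_width": finger opening in mm.
Only numpy, scipy, OpenCV 4.12 (cv2) and the standard library are available. Lean on these libraries where they do the work, as an engineer would, in place of code of your own. Each camera call takes 0.05 s, during which the arm holds its last target.

TASK

Before the stone goes under the rolls its surface is checked: push the baking stone on the checking bench fully home into the corner, flat against both the far and the right stop rail. Then take the square-handled surface probe with the sprung flat foot out of the rack (leave the round needle probe where it is) and hold it upright with its foot centred in the stone's ring, pressed gently so that the foot is about halfway into its sleeve. Finish holding it there: do not let go of the probe, keep the stone home, and leave the things round about alone.

Things in the scene. Friction and masses are not known exactly. Their poses are not given: they have to be found in the camera images.
- bench: Checking bench, fixed: wooden riser, 140 mm (its x) by 150 mm (its y), flat top 60 mm above the table. Metal stop rails 12 mm wide and high stand on the top: far rail, inner face at x = +58 mm; right rail, inner face at y = -63 mm. Near and left edges are open. Origin: centre of its underside, x away from the robot (yaw up to 0.12), y left, z up.
- stone: Baking stone: loose pale beige slab, 70 mm (its x) by 90 mm (its y), 20 mm thick, 0.2 to 0.4 kg, flat on the bench, short of both rails and askew; slides when pushed from its near or left side. Origin: centre of its underside, z up, axes along its edges. Home, its origin is at x = +23, y = -18, z = +60 mm in the bench frame, axes along the bench's.
- ring_mark (a point): Centre of the dark ring (27 mm outside, 22 mm inside, with a dot in the middle) inlaid in the stone's top face; at x = +10, y = +20, z = +20 mm in the stone's frame.
- rack: Probe rack, fixed: wooden, 150 mm (its x) by 50 mm (its y), top plate with its upper face 110 mm above the table and two upright 21 mm bores at x = +45 and x = -45 mm. Origin: centre of its underside, x away from the robot, y left, z up. One probe stands in each bore; which is in which varies.
- probe: Surface probe, 0.09 kg: upright square black handle, 24 x 24 mm, 80 mm tall, steel cap on top (to 83 mm), its flat underside resting on the rack's top plate; below, in the bore, a steel sleeve 12 mm thick and 30 mm long, then the sprung foot. Origin: centre of the handle's underside, z up along the probe, x and y square to the handle's sides.
- probe_foot (a joint): How far the probe's sprung foot is pressed into the sleeve, in m: 0 is fully out, 0.016 fully in. The spring is soft, 250 N/m: halfway (0.008) takes 2 N.
- foot_face (a point): Centre of the flat underside of the probe's foot (a brass disc 14 mm across, 4 mm thick); with the foot fully out it lies 54 mm below the probe's origin, on its axis.
- needle_probe: Core probe, not wanted: a round black handle, 24 mm thick and 60 mm tall, with a thin needle instead of a foot, standing in the other bore. Origin: centre of the handle's underside.
- chalk_pen: Bystander: white and blue pen, 135 mm long, 16 mm thick, lying between bench and rack. Origin: centre of its underside.
- honey_jar: Bystander: jar with a red lid, 60 mm across, 86 mm tall, behind the bench. Origin: centre of its underside.
- salt_shaker: Bystander: clear shaker with a domed grey top, 44 mm across, 90 mm tall, behind the bench. Origin: centre of its underside.
- jam_jar: Bystander: jar with a grey lid, 62 mm across, 99 mm tall, behind the gap between bench and rack. Origin: centre of its underside.
- pepper_mill: Bystander: turned wooden mill, 58 mm across, 150 mm tall, behind the rack. Origin: centre of its underside.
- price_block: Bystander: small dark card in a wooden foot, 22 x 62 mm, 58 mm tall, left of the bench. Origin: centre of its underside.
There are look-alikes about, which are no part of the job. What is shaped like the probe but green is not meant.

How it is judged:
By the outcome, as a careful person would: the job done as asked, in the order asked, and still so for the second after the job is handed in, while the arm keeps its last pose, push and grip.
It also fails if it takes over 64 s, if anything falls off the work surface, if the arm or the gripper's body presses on something with over 40 N, if the wrist force passes 120 N, or if a joint passes its speed limit or range.

## Working session

There is one attempt and no reset: what is moved stays moved. The work goes in short steps, each a Python script; the robot and the scene stay as the last script left them, time stands still between calls to the robot, and variables do not carry over. Pictures are saved under pics/ and viewed, and the job is handed in when it is done.

```bash
ls; mkdir -p pics; python3 - <<'E'
from plant import manip, hand, grab_frame, camera_info
import cv2, numpy as np
s=manip.state(); print(s); print(manip.grip_point_offset)
for n in ("side","top","wrist"):
    p,d=grab_frame(n); cv2.imwrite(f"pics/{n}0.png",p[:,:,::-1]); np.save(f"pics/{n}0.npy",d); print(n,camera_info(n))
E
```

```text
pics
{'t': 0.0, 'joint_pos': array([ 1.32510864,  0.32184879, -0.07009534,  1.45167847,  0.02260359,
        1.3707677 , -0.05693014]), 'qvel': array([-9.52980817e-04, -1.21639302e-03, -6.92914872e-05,  1.10370129e-03,
        3.03422468e-04, -3.17119314e-04,  3.26177103e-04]), 'joint_torque': array([ 7.66321159e-05, -4.91289783e+01, -4.04128879e-01, -3.12522411e+01,
       -6.40806416e-02,  4.39082785e-02,  2.06692084e-04]), 'eef_pos': array([ 166.78585237, -627.67213342,  221.4430896 ]), 'tcp_rot': array([ 0.09147312, -0.09171622,  0.70181509, -0.70048297]), 'force': array([-0.06422561, -0.22355389,  0.17098051]), 'wrist_torque': array([0.03390676, 0.0194887 , 0.0321827 ]), 'grip_width': 86.8041668630036}
18.700000000000003
side {'vertical_fov': 45.77619321825828, 'cx': 280.0024529422683, 'cy': 214.01062710278455, 'R': array([[ 0.10216539, -0.99466727,  0.01411561],
       [-0.82749832, -0.09285319, -0.55373714],
       [ 0.55209489,  0.04489213, -0.83257188]]), 't': array([ 76.29396681, 607.122988  , 593.19622287])}
top {'vertical_fov': 46.02944096483154, 'cx': 282.6681866960887, 'cy': 206.45113204744553, 'R': array([[ 0.00957389, -0.99986635,  0.01325228],
       [-0.99537295, -0.01079634, -0.09547846],
       [ 0.09560878, -0.01227686, -0.99534328]]), 't': array([ 117.17134332,  644.88195476, 1073.40551924])}
wrist {'vertical_fov': 65.79503041939837, 'cx': 283.44727093685447, 'cy': 208.3450934933181, 'T_tool_cam': array([[ 1.26553423e-04,  9.69944001e-01,  2.43328212e-01,
        -6.58897679e+01],
       [ 2.79854436e-04, -2.43328239e-01,  9.69943962e-01,
        -1.62568854e+02],
       [ 9.99999953e-01, -5.46532492e-05, -3.02237153e-04,
        -6.27772459e-01],
       [ 0.00000000e+00,  0.00000000e+00,  0.00000000e+00,
         1.00000000e+00]])}
```

View pics/side0.png

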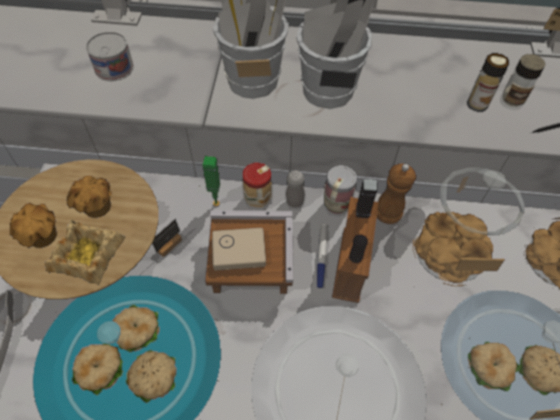

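View pics/top0.png

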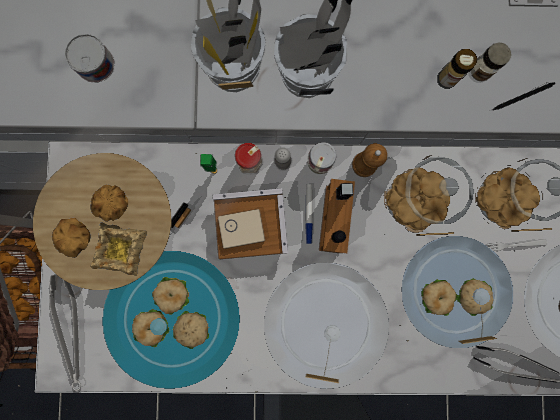

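```bash
cat > h.py <<'E'
import numpy as np, cv2
from plant import camera_info
def pix2w(n,u,v,z=None,d=None):
    c=camera_info(n); f=210/np.tan(np.radians(c['vertical_fov']/2))
    r=np.array([(u-c['cx'])/f,(v-c['cy'])/f,1.]); R=np.array(c['R']);t=np.array(c['t'])
    if d is not None: return R.T@(r*d-t)
    o=-R.T@t; w=R.T@r
    return o+w*(z-o[2])/w[2]
def w2pix(n,X):
    c=camera_info(n); f=210/np.tan(np.radians(c['vertical_fov']/2))
    p=np.array(c['R'])@np.array(X)+c['t']; return f*p[0]/p[2]+c['cx'],f*p[1]/p[2]+c['cy']
E
python3 - <<'E'
import cv2,numpy as np
from h import *
t=cv2.imread('pics/top0.png'); s=cv2.imread('pics/side0.png')
cv2.imwrite('pics/topc.png',cv2.resize(t[130:270,190:390],None,fx=4,fy=4,interpolation=cv2.INTER_CUBIC))
cv2.imwrite('pics/sidec.png',cv2.resize(s[150:310,190:420],None,fx=3.4,fy=3.4,interpolation=cv2.INTER_CUBIC))
d=np.load('pics/top0.npy')
for u,v in [(250,245),(240,235),(283,222),(345,190),(338,237),(335,215),(370,160),(310,215),(180,215),(248,155),(322,157)]:
    print(u,v,pix2w('top',u,v,d=d[v,u]).round(1))
E
```

```text
250 245 [556.6 193.5  62.3]
240 235 [577.  213.8  83.6]
283 222 [606.2 123.2  72.7]
345 190 [660.9   6.9 192.4]
338 237 [571.9  17.7 170.5]
335 215 [619.3  16.4 110.9]
370 160 [730.1 -51.7 138.8]
310 215 [626.4  61.5  14.4]
180 215 [622.4 352.6  25.7]
248 155 [748.1 199.6  85.5]
322 157 [743.3  42.3  97.4]
```

View pics/topc.png

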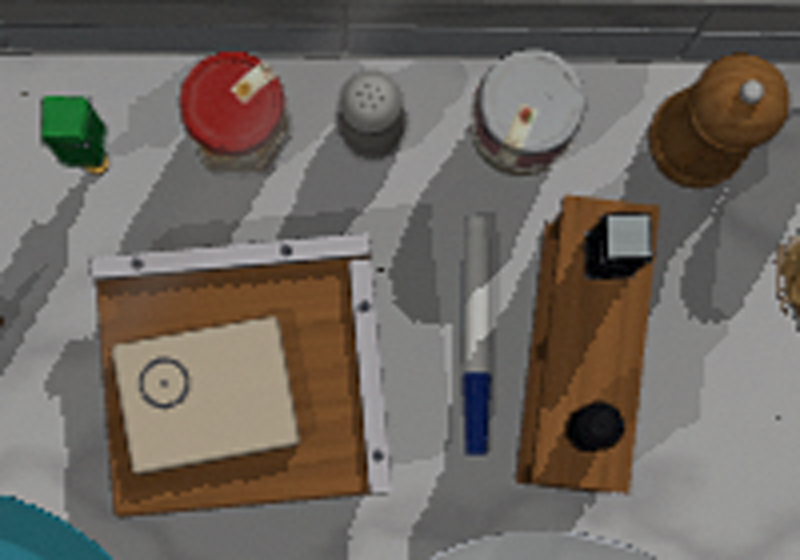

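View pics/sidec.png

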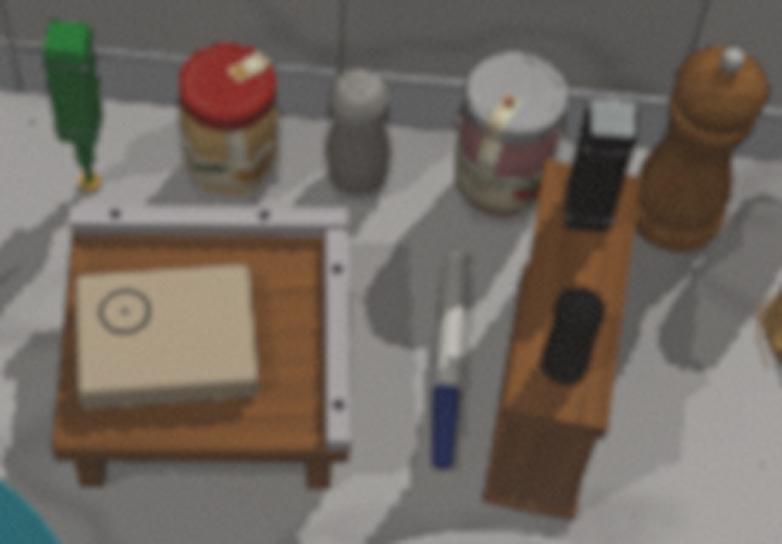

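```bash
cat > m.py <<'E'
import cv2,numpy as np
from h import *
t=cv2.imread('pics/top0.png'); d=np.load('pics/top0.npy')
hsv=cv2.cvtColor(t,cv2.COLOR_BGR2HSV)
c=camera_info('top'); f=210/np.tan(np.radians(c['vertical_fov']/2)); R=c['R'];T=c['t']
v,u=np.mgrid[0:420,0:560]
P=np.stack([(u-c['cx'])/f*d,(v-c['cy'])/f*d,d],-1)-T
W=P@R  # R^T p
roi=np.zeros((420,560),bool); roi[184:262,208:292]=1
H,S,V=[hsv[...,i].astype(int) for i in range(3)]
print('stone px',hsv[235,245],'rail',hsv[194,240],hsv[225,282.__int__()],'wood',hsv[250,255])
def rect(mask,z,name):
    m=mask.astype(np.uint8)*255
    n,l,st,ce=cv2.connectedComponentsWithStats(m); k=1+np.argmax(st[1:,4]); m=(l==k)
    ys,xs=np.nonzero(m)
    pts=np.array([pix2w('top',x,y,z=z)[:2] for x,y in zip(xs,ys)],np.float32)
    r=cv2.minAreaRect(pts); print(name,m.sum(),r, 'depthz',np.median(W[m][:,2])); return pts,r
rect(roi&(W[...,2]>77)&(W[...,2]<90)&(S>30),80,'stone')
pts,_=rect(roi&(W[...,2]>67)&(W[...,2]<77)&(S<40),72,'rails')
# separate rails, fit lines
rect((u>315)&(u<360)&(v>175)&(v<255)&(W[...,2]>100)&(W[...,2]<120),110,'rack')
pp,r=rect((u>315)&(u<360)&(v>175)&(v<205)&(W[...,2]>188)&(W[...,2]<200),193,'cap'); print(pp.mean(0))
rect((u>315)&(u<360)&(v>215)&(v<250)&(W[...,2]>164)&(W[...,2]<180),170,'needle')
E
python3 m.py
```

```text
File "m.py", line 11
    print('stone px',hsv[235,245],'rail',hsv[194,240],hsv[225,282.__int__()],'wood',hsv[250,255])
                                                                 ^
SyntaxError: invalid decimal literal
```

```bash
sed -i 's/282.__int__()/282/' m.py
python3 m.py
```

```text
stone px [ 18  51 164] rail [150   5 156] [150   6 160] wood [ 15 167 110]
stone 1314 ((591.3744506835938, 212.78028869628906), (69.72881317138672, 89.7638168334961), 10.862716674804688) depthz 80.95688709253012
rails 383 ((666.4931030273438, 201.0550537109375), (12.159082412719727, 147.52671813964844), 5.872272491455078) depthz 72.72710856721514Traceback (most recent call last):
  File "m.py", line 21, in <module>
    rect((u>315)&(u<360)&(v>175)&(v<255)&(W[...,2]>100)&(W[...,2]<120),110,'rack')
    ~~~~^^^^^^^^^^^^^^^^^^^^^^^^^^^^^^^^^^^^^^^^^^^^^^^^^^^^^^^^^^^^^^^^^^^^^^^^^^
  File "m.py", line 16, in rect
    pts=np.array([pix2w('top',x,y,z=z)[:2] for x,y in zip(xs,ys)],np.float32)
                  ~~~~~^^^^^^^^^^^^^^^
  File "h.py", line 4, in pix2w
    c=camera_info(n); f=210/np.tan(np.radians(c['vertical_fov']/2))
ValueError: time passes only in moves, steps and waits
```

```bash
sed -i 's/^from plant import camera_info/from plant import camera_info as _ci\nimport functools\ncamera_info=functools.lru_cache(_ci)/' h.py
python3 m.py
```

```text
stone px [ 18  51 164] rail [150   5 156] [150   6 160] wood [ 15 167 110]
stone 1314 ((591.3744506835938, 212.78028869628906), (69.72881317138672, 89.7638168334961), 10.862716674804688) depthz 80.95688709253012
rails 383 ((666.4931030273438, 201.0550537109375), (12.159082412719727, 147.52671813964844), 5.872272491455078) depthz 72.72710856721514
rack 1387 ((618.8561401367188, 9.297664642333984), (51.07856750488281, 150.07411193847656), 83.6396713256836) depthz 110.83442478019236
cap 147 ((662.8268432617188, 4.992151260375977), (23.11526870727539, 23.11463165283203), 0.6395292282104492) depthz 192.91738106604862
[663.058      4.492128]
needle 106 ((573.8449096679688, 14.676776885986328), (19.37508201599121, 21.393831253051758), 0.5693290829658508) depthz 168.36215356072543
```

```bash
cat >> h.py <<'E'
from scipy.spatial.transform import Rotation as Ro
def q2R(q): return Ro.from_quat(np.array(q)[[1,2,3,0]]).as_matrix()
def down(yaw):
    """tool pointing down, tool x at world yaw, jaw (z) at yaw+90deg"""
    x=np.array([np.cos(yaw),np.sin(yaw),0]); y=np.array([0,0,-1.]); z=np.cross(x,y)
    q=Ro.from_matrix(np.stack([x,y,z],1)).as_quat(); return q[[3,0,1,2]]
def wray(st,u,v,z):
    c=camera_info('wrist'); f=210/np.tan(np.radians(c['vertical_fov']/2)); T=np.array(c['T_tool_cam'])
    Rw=q2R(st['tcp_rot']); o=Rw@T[:3,3]+st['eef_pos']
    u=np.atleast_1d(u);v=np.atleast_1d(v)
    r=np.stack([(u-c['cx'])/f,(v-c['cy'])/f,np.ones(len(u))],-1)@(Rw@T[:3,:3]).T
    return o+r*((z-o[2])/r[:,2])[:,None]
E
python3 - <<'E'
from plant import manip, hand, grab_frame,solve_ik
from h import *
import pickle
print(q2R(manip.state()['tcp_rot']).round(2), down(0))
b=np.radians(5.87)
for p,y in [((600,195,250),b),((600,195,250),b+np.pi/2),((600,195,250),b-np.pi/2),((640,5,300),-.1),((635,200,180),0.)]:
    print(p,y,solve_ik(p,down(y)))
E
```

```text
[[-0.97 -0.    0.26]
 [-0.26  0.   -0.97]
 [ 0.   -1.   -0.  ]] [-0.70710678  0.70710678  0.          0.        ]
(600, 195, 250) 0.10245082709206714 [-0.13354311  0.28246134 -0.27729337  1.45415106  0.07730468  1.41569271
  1.26090969]
(600, 195, 250) 1.6732471538869638 [ 0.47957412  0.51296917 -1.17875721  1.43235707  0.47182012  1.5052705
  2.56247496]
(600, 195, 250) -1.4683454997028293 [-0.11042454  0.28502198 -0.30647383  1.45321998  0.08595648  1.41653248
 -0.31603987]
(640, 5, 300) -0.1 [ 0.63875058  0.42030607 -0.95813061  1.3282408   0.34037101  1.56230085
  1.19185999]
(635, 200, 180) 0.0 [ 0.33842216  0.55657794 -0.97571269  1.43897946  0.46106401  1.38779919
  0.92134466]
```

```bash
python3 - <<'E'
from plant import manip, hand, grab_frame,solve_ik
from h import *
import pickle
def shot(n):
    s=manip.state(); p,d=grab_frame('wrist'); cv2.imwrite(f'pics/{n}.png',p[:,:,::-1]); pickle.dump((s,p,d),open(f'pics/{n}.pkl','wb'));print(s['t'],s['eef_pos'],s['joint_pos'].round(2))
s=manip.state(); p=s['eef_pos']; p[2]=330; manip.movel(p,vel=250)
manip.move_to([610,5,330],down(-.1)); shot('w_rack')
manip.move_to([600,195,270],down(np.radians(5.87))); shot('w_bench')
E
```

```text
3.4583 [610.12727275   3.54639752 329.79243895] [ 0.67  0.33 -0.93  1.35  0.26  1.59  1.23]
4.325 [601.15509965 192.8153173  270.27799528] [ 0.38  0.42 -1.    1.4   0.35  1.51  1.07]
```

```bash
ls pics
```

```text
side0.npy
side0.png
sidec.png
top0.npy
top0.png
topc.png
w_bench.pkl
w_bench.png
w_rack.pkl
w_rack.png
wrist0.npy
wrist0.png
```

View pics/w_rack.png

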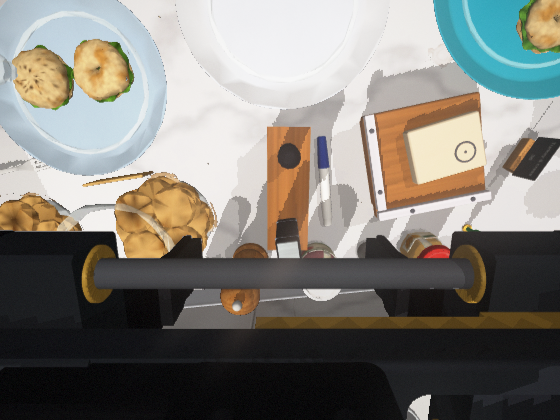

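View pics/w_bench.png

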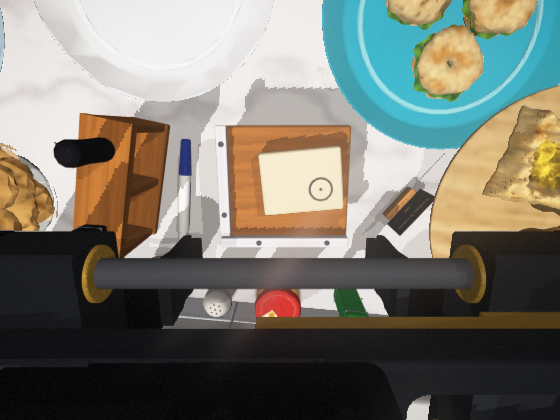

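```bash
cat > wm.py <<'E'
import pickle,sys
from h import *
def load(n):
    s,p,d=pickle.load(open(f'pics/{n}.pkl','rb'))
    v,u=np.mgrid[0:420,0:560]
    c=camera_info('wrist'); f=210/np.tan(np.radians(c['vertical_fov']/2)); T=np.array(c['T_tool_cam'])
    Rw=q2R(s['tcp_rot']); o=Rw@T[:3,3]+s['eef_pos']
    P=np.stack([(u-c['cx'])/f*d,(v-c['cy'])/f*d,d],-1)@(Rw@T[:3,:3]).T+o
    hsv=cv2.cvtColor(p,cv2.COLOR_RGB2HSV).astype(int)
    return s,p,hsv,P
def comps(s,mask,z,name,minpx=60):
    n,l,st,ce=cv2.connectedComponentsWithStats(mask.astype(np.uint8))
    out=[]
    for k in range(1,n):
        if st[k,4]<minpx: continue
        v,u=np.nonzero(l==k); q=wray(s,u,v,z)[:,:2].astype(np.float32)
        r=cv2.minAreaRect(q); out.append((st[k,4],q,r)); print(name,st[k,4],'px',st[k,:4],np.round(r[0],1),np.round(r[1],1),round(r[2],2),'mean',q.mean(0).round(1))
    return out
E
cat > m2.py <<'E'
from wm import *
n=sys.argv[1]
s,p,hsv,P=load(n)
H,S,V=hsv[...,0],hsv[...,1],hsv[...,2]; z=P[...,2]
roi=np.zeros(z.shape,bool); roi[90:250,160:390]=1
comps(s,roi&(z>76)&(z<86)&(S<110),80,'stone')
for i in range(1): comps(s,roi&(z>67)&(z<76)&(S<50),72,'rails',40)
comps(s,roi&(z>57)&(z<90),60,'bench@60')
m=roi&(z>76)&(z<86)&(V<140); comps(s,m,80,'ring',3)
E
python3 m2.py w_bench
python3 - <<'E'
from wm import *
s,p,hsv,P=load('w_rack'); z=P[...,2]
roi=np.zeros(z.shape,bool); roi[100:262,255:320]=1
comps(s,roi&(z>187)&(z<200),193,'cap'); comps(s,roi&(z>164)&(z<178),170,'needle'); comps(s,roi&(z>105)&(z<116),110,'rack')
cv2.imwrite('pics/cap.png',cv2.resize(p[200:262,255:325,::-1],None,fx=8,fy=8,interpolation=cv2.INTER_CUBIC))
E
```

```text
stone 5086 px [258 146  86  69] [590.6 212.2] [69.6 89.3] 10.98 mean [589.8 212.1]
rails 2534 px [215 125 133 122] [602.1 193.7] [138.4 149.1] 5.72 mean [633.1 164. ]
bench@60 15844 px [215 125 136 122] [604.3 193.9] [143.  154.1] 5.72 mean [601.3 192.8]
ring 23 px [309 179   7  20] [597.7 224.2] [21.3  6.1] 4.07 mean [596.8 223.5]
ring 8 px [317 178   8   1] [585.2 232.4] [0.  7.7] 5.7 mean [585.2 232.4]
ring 6 px [326 179   5   6] [588.  241.3] [7.2 0.7] 45.23 mean [588.2 241.4]
cap 448 px [275 238  27  20] [659.8   3.4] [20.9 23.5] 1.53 mean [659.3   3.8]
needle 414 px [278 146  23  23] [573.4  13.4] [21.7 21.5] 84.13 mean [573.3  13.3]
needle 93 px [276 231  23   7] [651.7   3.2] [ 5.  23.2] 2.69 mean [652.   3.]
rack 4016 px [267 127  44 124] [619.1   8.3] [ 50.1 149.8] 83.68 mean [609.4   9.2]
```

View pics/cap.png

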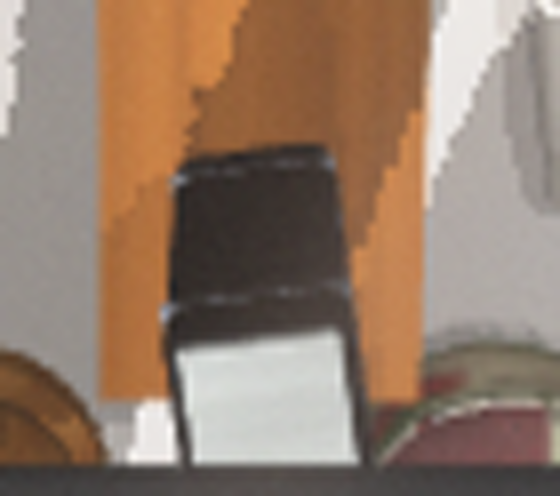

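```bash
cat > bf.py <<'E'
from h import *
from plant import manip,hand,grab_frame,solve_ik
import pickle
B=np.array([602.4,194.1]); b=np.radians(5.75)
def bw(x,y,z):
    c,s=np.cos(b),np.sin(b); return [B[0]+c*x-s*y,B[1]+s*x+c*y,z]
def wb(p):
    d=np.array(p[:2])-B; c,s=np.cos(b),np.sin(b); return np.array([c*d[0]+s*d[1],-s*d[0]+c*d[1],p[2]]).round(2)
def shot(n):
    s=manip.state(); p,d=grab_frame('wrist'); cv2.imwrite(f'pics/{n}.png',p[:,:,::-1]); pickle.dump((s,p,d),open(f'pics/{n}.pkl','wb'));print(n,s['t'],s['eef_pos'].round(1))
def rep(*a):
    s=manip.state(); print(*a,'t',s['t'],'bench',wb(s['eef_pos']),'F',s['force'].round(2),'w',round(s['grip_width'],1))
E
python3 - <<'E'
from bf import *
hand.gripper_to(50,20)
manip.move_to(bw(-68,19.5,130),down(b)); rep('above')
r=manip.movel(bw(-68,19.5,66),vel=80,force_limit=8); manip.hold(.3); rep('down',r)
if not r:
    r=manip.movel(bw(-13,19.5,66),vel=35,force_limit=9); rep('push',r); manip.hold(.4); rep('hold')
E
```

```text
above t 5.9417 bench [-66.45  19.48 131.33] F [ 1.   -0.03  0.57] w 49.9
down False t 7.1917 bench [-67.76  19.49  66.34] F [0.19 0.16 0.19] w 50.3
push True t 8.3917 bench [-23.13  19.21  65.19] F [ 0.92 -0.29 -0.4 ] w 50.0
hold t 8.7917 bench [-24.43  19.13  64.65] F [-0.38 -0.15  0.05] w 49.7
```

```bash
python3 - <<'E'
from bf import *
manip.movel(bw(-40,19.5,66),vel=100); manip.movel(bw(-40,25,150),vel=200)
hand.gripper_to(20,20)
manip.move_to(bw(20,92,150),down(b-np.pi/2)); rep('above'); shot('w_p1')
E
python3 m2.py w_p1
```

```text
above t 11.875 bench [ 19.93  91.74 149.91] F [-0.16 -0.76  0.03] w 19.6
w_p1 11.875 [613.  287.4 149.9]
stone 3565 px [200  90 190  29] [612.1 369.5] [128.4  18.3] 5.78 mean [618.  371.8]
bench@60 4095 px [200  90 190  63] [613.9 358.4] [139.4  45. ] 5.78 mean [617.8 372.7]
bench@60 1311 px [232 231 104  19] [615.1 264. ] [84.2 15.6] 5.77 mean [615.1 264.5]
ring 6 px [294 118   6   1] [614.3 360.6] [3.5 0. ] 5.77 mean [614.3 360.6]
```

View pics/w_p1.png

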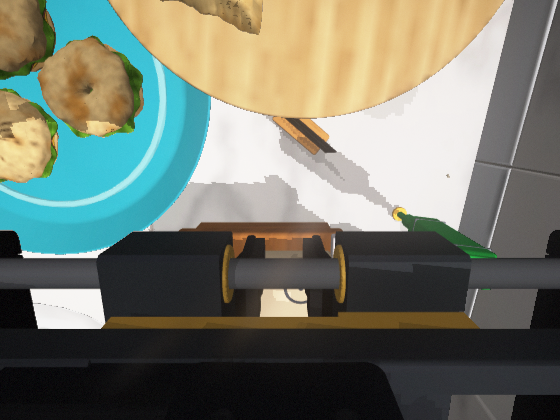

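```bash
python3 - <<'E'
from bf import *
r=manip.movel(bw(20,86,66),vel=100,force_limit=8); manip.hold(.2); rep('down',r)
if not r:
    r=manip.movel(bw(20,30,66),vel=35,force_limit=10); rep('push',r); manip.hold(.3); rep('hold')
E
```

```text
down False t 13.1167 bench [20.46 86.32 66.85] F [0.57 0.18 0.01] w 19.7
push True t 14.5 bench [19.5  37.51 66.09] F [0.12 0.57 1.  ] w 20.0
hold t 14.8 bench [18.79 37.58 65.19] F [ 0.36 -0.92  0.73] w 20.3
```

```bash
python3 - <<'E'
from bf import *
manip.movel(bw(20,60,66),vel=150); manip.movel(bw(20,70,200),vel=250)
manip.move_to([600,185,230],down(b)); manip.hold(.3); shot('w_b2')
E
python3 m2.py w_b2
```

```text
w_b2 17.5167 [599.9 185.2 229.9]
stone 5015 px [228 187  91  63] [623.5 178.2] [64.5 89.1] 5.75 mean [620.6 177.9]
rails 1238 px [214 127  16 104] [591.4 124.1] [103.5  12.7] 5.81 mean [587.8 123.4]
bench@60 16627 px [214 127 152 123] [597.5 192.1] [129.1 151.7] 5.75 mean [590.3 190.8]
ring 57 px [281 220  21  23] [632.6 194.3] [14.6 24.9] 66.39 mean [632.2 192.3]
ring 3 px [302 224   2   2] [626.3 208. ] [1.5 0.7] 49.94 mean [626.4 208. ]
ring 3 px [293 231   2   2] [635.1 199.4] [1.5 0.7] 49.58 mean [635.  199.5]
ring 3 px [305 231   1   3] [634.2 211.2] [2.1 0. ] 6.68 mean [634.2 211.2]
ring 3 px [292 243   3   1] [647.1 200.4] [0. 2.] 5.75 mean [647.1 200.4]
```

View pics/w_b2.png

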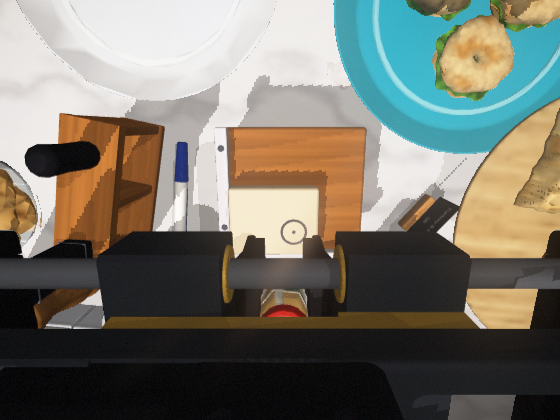

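```bash
python3 - <<'E'
from bf import *
hand.gripper_to(46,20)
manip.move_to(bw(-45,-18,130),down(b))
r=manip.movel(bw(-45,-18,66),vel=120,force_limit=8); manip.hold(.2); rep('down',r)
if not r:
    r=manip.movel(bw(-13,-18,66),vel=25,force_limit=10); rep('push',r)
    manip.movel(bw(-45,-18,66),vel=100); manip.movel(bw(-60,10,250),vel=250); manip.hold(.2); shot('w_b3')
E
python3 m2.py w_b3
```

```text
down False t 19.7167 bench [-44.27 -17.82  66.98] F [-0.05 -0.29  0.69] w 46.0
push True t 20.6417 bench [-23.07 -18.05  65.16] F [-0.47  0.53  0.35] w 45.9
w_b3 22.1083 [541.2 197.3 248.4]
stone 703 px [240 238  60  12] [596.5 188.3] [12.5 63.6] 5.74 mean [596.5 188.5]
rails 748 px [204 184  15  66] [575.8 122.7] [72.9 12.9] 5.84 mean [573.9 122.3]
bench@60 8667 px [204 182 139  68] [571.2 189.2] [ 77.7 152.3] 5.74 mean [568.9 189.6]
ring 5 px [218 238   4   2] [596.2 134.2] [1.1 3.2] 5.74 mean [595.8 134.3]
ring 14 px [240 238  11   4] [593.1 160.9] [ 3.2 11.4] 23.13 mean [593.5 160.3]
ring 5 px [252 238   5   1] [591.9 171.1] [0.  4.3] 5.74 mean [591.9 171.1]
ring 16 px [258 238  16   1] [590.7 183.4] [ 0.  16.1] 5.74 mean [590.7 183.4]
ring 10 px [275 238  10   1] [589.2 198.3] [0.  9.7] 5.74 mean [589.2 198.3]
```

```bash
python3 -c "
import cv2
p=cv2.imread('pics/w_b3.png'); cv2.imwrite('pics/w_b3c.png',cv2.resize(p[110:300,180:380],None,fx=3.1,fy=3.1,interpolation=cv2.INTER_CUBIC))"
```

```text
(no output)
```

View pics/w_b3c.png

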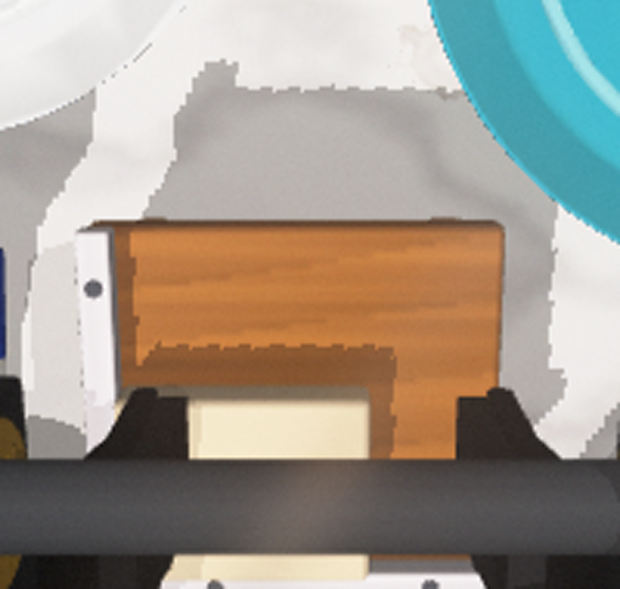

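```bash
python3 - <<'E'
from bf import *
hand.gripper_to(56,20)
P=[663.2,4.2]
manip.move_to([P[0],P[1],250],down(0.035)); manip.hold(.3); rep('above')
p,d=grab_frame('top'); cv2.imwrite('pics/top1.png',p[:,:,::-1]); np.save('pics/top1.npy',d)
print(manip.state()['eef_pos'])
E
python3 -c "
import cv2
p=cv2.imread('pics/top1.png'); cv2.imwrite('pics/top1c.png',cv2.resize(p[130:270,190:390],None,fx=4,fy=4,interpolation=cv2.INTER_CUBIC))"
```

```text
above t 23.8917 bench [  41.28 -193.42  250.48] F [ 0.6  -0.55 -0.12] w 56.0
[662.95763312   5.32044328 250.38093095]
```

View pics/top1c.png

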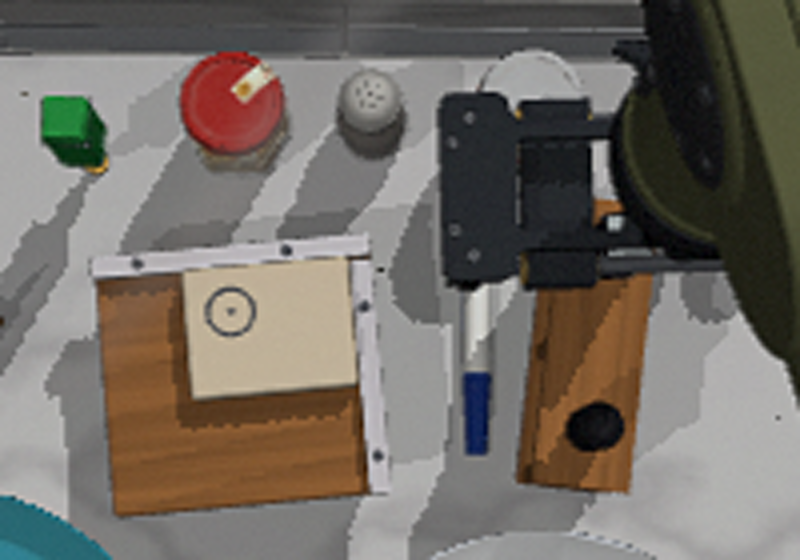

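```bash
python3 - <<'E'
from bf import *
print('ring top', pix2w('top',247.4,207.4,z=80))
P=[663.2,4.2]
r=manip.movel([P[0],P[1],136.5],vel=120,force_limit=6); manip.hold(.3); rep('down',r); print(manip.state()['eef_pos'])
if not r:
    hand.gripper_to(0,25); manip.hold(.2); rep('grip'); s=manip.state();print(s['eef_pos'],s['wrist_torque'])
E
```

```text
ring top [636.01430296 199.4056274   80.        ]
down False t 25.3333 bench [  41.71 -195.04  136.98] F [ 0.49 -0.55  0.81] w 56.1
[663.44565786   4.21685381 136.98207355]
grip t 26.1833 bench [  41.43 -195.1   136.42] F [-0.34 -0.77  0.09] w 23.7
[663.16981232   4.13663722 136.42264557] [ 0.03294833 -0.1817953   0.02070089]
```

```bash
python3 - <<'E'
from bf import *
manip.movel([663.2,4.2,250],vel=120); rep('lift')
manip.movel([635.3,199.4,230],vel=150); manip.hold(.5); rep('over')
s=manip.state(); print(s['eef_pos'],q2R(s['tcp_rot']).round(3))
for n in('side','top'):
    p,d=grab_frame(n); cv2.imwrite(f'pics/{n}2.png',p[:,:,::-1]); np.save(f'pics/{n}2.npy',d)
    print(n,[np.round(w2pix(n,X),1) for X in ([635.3,199.4,80],[635.3,199.4,230-80.4])])
E
python3 -c "
import cv2
p=cv2.imread('pics/side2.png'); cv2.imwrite('pics/side2c.png',cv2.resize(p[100:290,150:350],None,fx=3.1,fy=3.1,interpolation=cv2.INTER_CUBIC))"
```

```text
lift t 27.2833 bench [  40.97 -195.16  248.93] F [-0.08 -0.48 -1.31] w 24.0
over t 29.2583 bench [ 33.25   1.92 230.01] F [-0.04 -0.14 -0.88] w 23.9
[635.29121792 199.34246817 230.01481251] [[ 0.999 -0.    -0.035]
 [ 0.035 -0.     0.999]
 [-0.    -1.    -0.   ]]
side [array([248.6, 224.4]), array([247., 202.])]
top [array([247.4, 207.7]), array([245.4, 204.5])]
```

View pics/side2c.png

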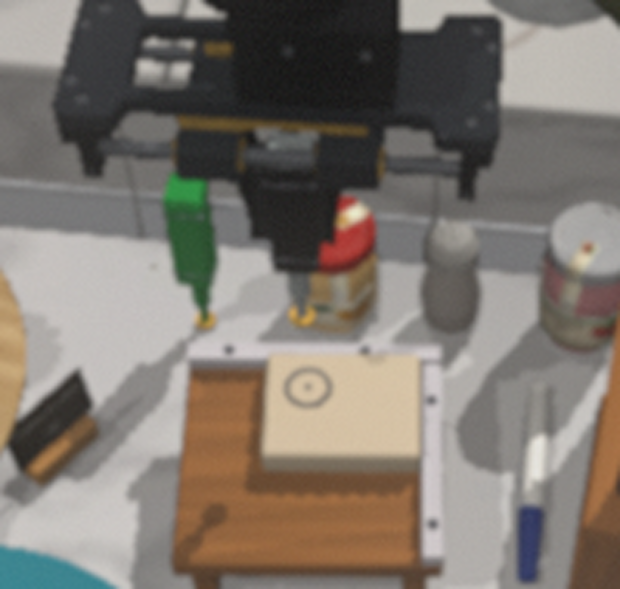

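```bash
python3 - <<'E'
from bf import *
def fz(n=20):
    a=[];e=[]
    for _ in range(n): manip.hold(.03); s=manip.state(); a.append(s['force']); e.append(s['eef_pos'])
    return np.mean(a,0).round(2),np.mean(e,0).round(2)
manip.movel([635.5,199.4,166],vel=60); manip.hold(.5); f0=fz(); print('free',f0)
p,d=grab_frame('side'); cv2.imwrite('pics/side3.png',p[:,:,::-1])
for z in (158,155,152.6):
    manip.movel([635.5,199.4,z],vel=15); manip.hold(.4); f=fz(); print(z,f,f[0]-f0[0])
rep('end')
p,d=grab_frame('side'); cv2.imwrite('pics/side4.png',p[:,:,::-1])
E
python3 -c "
import cv2,numpy as np
a=[cv2.resize(cv2.imread(f'pics/side{i}.png')[170:260,205:305],None,fx=4,fy=4,interpolation=cv2.INTER_CUBIC) for i in (3,4)]; cv2.imwrite('pics/s34.png',np.hstack(a))"
```

```text
free (array([-0.13,  0.1 , -0.7 ]), array([635.49, 199.4 , 165.99]))
158 (array([-0.01, -0.17, -0.17]), array([635.49, 199.39, 158.  ])) [ 0.12 -0.27  0.53]
155 (array([0.7 , 0.2 , 0.67]), array([635.59, 199.46, 155.06])) [0.83 0.1  1.37]
152.6 (array([0.46, 0.26, 1.06]), array([635.49, 199.41, 152.61])) [0.59 0.16 1.76]
end t 36.3333 bench [ 33.43   1.98 152.56] F [-0.56  0.32  0.95] w 23.4
```

View pics/s34.png

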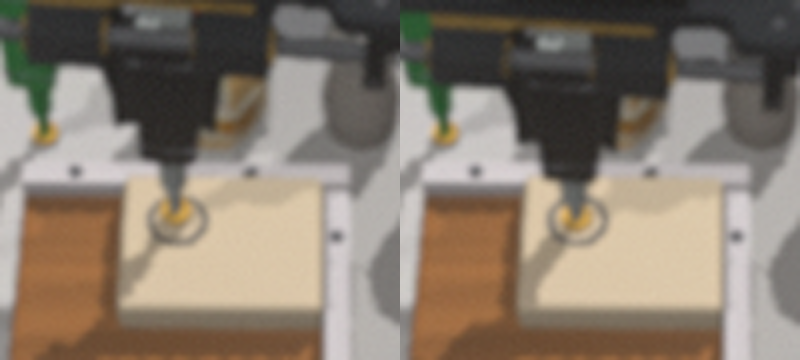

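```bash
python3 - <<'E'
from bf import *
manip.movel([635.4,199.4,152.2],vel=10); manip.hold(.5)
a=[]
for _ in range(30): manip.hold(.03); a.append(manip.state()['force'])
print(np.mean(a,0)); rep('end'); s=manip.state(); print(s['eef_pos'],s['wrist_torque'])
for n in('side','top'):
    p,d=grab_frame(n); cv2.imwrite(f'pics/{n}5.png',p[:,:,::-1])
a=cv2.imread('pics/side5.png')[170:260,205:305]; b=cv2.imread('pics/top5.png')[170:260,200:300]
cv2.imwrite('pics/f5.png',np.hstack([cv2.resize(x,None,fx=4,fy=4,interpolation=cv2.INTER_CUBIC) for x in(a,b)]))
E
```

```text
[0.9787752  0.39566075 1.60496168]
end t 38.1333 bench [ 33.43   1.93 152.21] F [0.8  1.06 1.56] w 24.1
[635.46763097 199.3716087  152.21394995] [ 0.22452053 -0.46984712 -0.04542633]
```

View pics/f5.png

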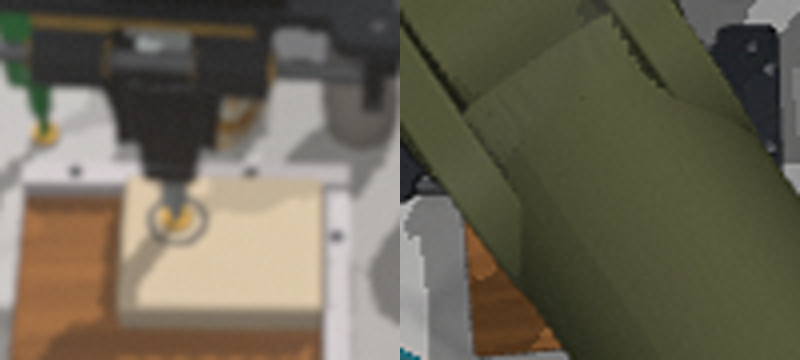

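```bash
python3 - <<'E'
from plant import job_done
print(job_done())
E
```

```text
the job is handed in; nothing more can be done
None
```

The stone is home in the corner and I handed the job in at about 38 s. The arm is still holding the square-handled probe upright in the stone's ring, with the foot pressed about halfway in.

**Stone:** I pushed it from the near side, then the left side, then the near side again. Both near-side pushes stopped at the same place, to within 0.1 mm. The stone's yaw measured 5.75°, the same as the bench. The overhead picture showed it flush against both rails, and I saw the ring's dot at about (635–636, 199) mm, where it should be with the stone home.

**Probe:** I gripped the square black probe from the far bore, with the jaws at about 24 mm on its 24 mm handle. The round needle probe was not touched. In the side picture the foot sits centred in the ring.

**Foot depth:** By height, the foot is pressed in about 8.2 mm. By force, the rise is about 2.3 N, which would be about 9 mm. The two differ by about 1 mm, which I put down to noise in the force reading.

**Not checked at the end:**
- The arm blocked the final overhead view, so the last check on the stone and the foot came from the side camera only.
- The last wrist picture of the far rail was partly hidden by the gripper, so I judged that rail from the overhead picture and the repeated push.

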